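# Load the glass plate under the inspection stand's clips

### The job

Get the grease inspection stand ready: take the glass plate off the timber offcut, lay it flat on the stage clear end first, and slide it along under the two spring clips until it is pushed firmly but gently home against the fence and both clips have snapped down behind it. Then let go; do not ram the glass, and leave the other things on the bench where they are.

Things in the scene. Friction and masses are not known exactly. Their poses are not given: they have to be found in the camera images.
- plate: loose plate of thick polished float glass with a frosted white strip across one end, 76 long x 52 wide x 8 mm thick, about 80 g, lying flat on the timber offcut. Origin: centre of its underside; x runs along its length from the frosted end (the tail, x = -38) to the clear end (the nose, x = +38); z up. It may be gripped across its 52 mm width.
- plate_nose (a point): point on the plate: middle of the lower edge of its clear end
- offcut: fixed piece of planed timber, 110 long (x) x 34 wide (y) x 36 mm high, on which the plate lies roughly in the middle and roughly lengthwise, so that the plate's long edges overhang it. Origin: centre of its underside.
- stand: fixed grease inspection stand, iron and steel. Origin: centre line, on the bench; x points from its open end, where the plate goes in, to the fence. Level stage, 38 wide (the plate overhangs 7 each side), top 42 mm above the bench, from x = -140 to 75, over a base 100 wide, 14 high. A folded-back magnifier up to 80 high lies beyond x = 80; fence and clips stay below 65.
- stage_in (a point): middle of the stage's open end, on its top surface. The stage and clips are polished: sliding under the clips the glass drags with 2 to 7 N; at the fence the resistance turns hard at once. A push of 10 to 15 N along the stage seats it; the glass chips at 25 N against fence and clips. Laying it down, press lightly.
- slide: fixed steel guide under the far end of the stage, 50 (x) x 30 x 6 mm, origin on its top, 8 mm below the stage top at stand x = 50; it carries the adjustable fence and the two clips. Snapped down, the clips rest on the glass with about 1.5 N each.
- stage_home (a point): point on the stage top where the plate's origin would be at home with the fence in its middle setting. The steel fence (64 wide, 22 high, square to the stand's x) stops the plate's nose 38 mm beyond the plate's origin. It is adjustable and clamped: its face may stand up to 15 mm nearer or farther along x, is not measured and must be found by feel.
- clip_left (a joint): spring clip at stand y = +12, 9 wide, fixed to the fence and moved with it. From the fence it reaches back over the stage to a bead 81 mm before the fence face, 1.5 above the stage; from there its upturned lip rises to 12 above the stage, 105 before the face. Value: angle, rad, 0 at rest, about 0.08 riding on the plate, below 0.03 once snapped down behind the tail, 1 to 3 mm before the fence.
- clip_right (a joint): the same clip at stand y = -12: angle, rad, 0 at rest, grows as its free end rises
- pulley: bystander: rusted V-belt pulley lying flat, 120 diameter, 34 mm high, origin under its centre
- sleeve: bystander: bronze bearing sleeve standing on end, 48 outside diameter, 45 mm high, origin under its centre
- scraper: bystander: steel scraper with a walnut handle lying flat, 215 long (x), 45 wide, 18 mm high, origin near the ferrule
- cartridges: bystander: fixed tray, 260 (x) x 125 x 22 mm, with two tin grease cartridges lying in it, 57 mm high, origin under its centre
Things that resemble listed ones, but are neither listed nor needed, are in the scene too. What is meant by the plate is not pink, and is the smaller of those in its own colour.

How it is judged:
On the way, in this order (a step that is already met when the one before it is completed fails the run):
1. with the plate lying on the stage, its nose has lifted both clips (value of joint each of clip_left, clip_right above 0.05 rad and x of plate in the frame of stand between -0.13 and -0.015 m and z of plate in the frame of stand between 0.039 and 0.046 m), for 0.1 s.
2. both clips have snapped down behind the plate and it is pushed home against the fence (fence and clips together press on it with more than 6 N) (value of joint each of clip_left, clip_right below 0.035 rad and x of plate in the frame of stand between -0.011 and 0.032 m and y of plate in the frame of stand between -0.007 and 0.007 m and x of plate_nose in the frame of stand above 0.015 m and angle between the x axis of plate and the x axis of stand, either way round below 0.06 rad and angle between plate's own z axis and vertical below 0.05 rad and z of plate in the frame of stand between 0.039 and 0.046 m and contact force between plate and slide above 6 N), for 0.1 s.
At the end, for the whole second after the job is handed in: The plate lies flat on the stage between fence and clip beads, clear end to the fence, both clips snapped down (below 0.035 rad), square to the stand within 0.06 rad and within 7 mm of its centre line, at rest and released (value of joint each of clip_left, clip_right below 0.035 rad and x of plate in the frame of stand between -0.011 and 0.032 m and y of plate in the frame of stand between -0.007 and 0.007 m and x of plate_nose in the frame of stand above 0.015 m and angle between the x axis of plate and the x axis of stand, either way round below 0.06 rad and angle between plate's own z axis and vertical below 0.05 rad and z of plate in the frame of stand between 0.039 and 0.046 m and linear speed of plate below 0.01 m/s and contact force between the fingers and plate below 0.05 N); the robot touches nothing.
It fails at once if the glass is pressed against the fence and clips with more than 25 N (contact force between plate and slide above 25 N).
It fails at once if the glass is pressed against the stand as a whole with more than 60 N (contact force between plate and stand above 60 N).
It fails at once if a bystander is moved by more than 15 mm (distance of any of pulley, sleeve, scraper from where it was at the start of the episode above 0.015 m).
It also fails if it takes over 54 s, if anything falls off the work surface, if the arm or the gripper's body presses on something with over 40 N, if the wrist force passes 120 N, or if a joint passes its speed limit or range.

### The arm

A 7-joint arm with a two-finger parallel gripper is mounted at the origin on the work surface. World frame = base frame: x ahead of the robot, y to its left, z up, the work surface at z = 0. Lengths are in m, angles in rad, forces in N, time in s.
With the tool pointing down it reaches from about 0.425 to 0.875 m from the base axis. Payload 4.7 kg.
Tool frame: the origin (TCP) lies on the centre line of the jaws, within the pads' length; the fingertips stand 14 mm ahead of it and the grasp point (between the pads) lies 5 mm behind it; z points along the fingers, x is the direction in which the jaws open and shut, and the axes are right-handed (so a half turn about z gives the same grasp; the last joint's range is limited). The gripper opens to 87 mm and grips with 3 to 60 N. Pads are 19 mm wide; open, the fingers measure 117 mm over their backs; the gripper's body (75 mm by 190 mm) begins 51 mm behind the grasp point.
Start: joints at [1.255, 0.321, -0.07, 1.45, 0.023, 1.371, -0.057], TCP at [0.21, -0.615, 0.237] pointing down, gripper open.
Joint ranges: [-2.86, 2.86], [-0.3, 2.09], [-1.38, 1.24], [0.06, 2.45], [-1.56, 4.7], [0.09, 2.05], [-2.69, 2.69]. Speed limits (rad/s): [2.57, 2.57, 3.14, 3.14, 3.14, 3.14, 3.14].

### API

Orientations are given as a rotation vector (axis times angle).
In Python, from bench import ctrl gives the robot as it stands.
- The arm moves only by the tool drive_tool, never from a script. Its argument "rows" is a list that holds one entry, the list of rows, each a list of 5 numbers: the shift along the tool's x, y, z scaled (see below), then the turn about the tool's z scaled (see below), then the closure in counts, from 0 (fully open) to 255 (shut). In form: [[[dx, dy, dz, spin, jaw], ...]]. A call has 1 to 20 rows; each row is the pose to reach, as a shift and turn from the pose commanded when the call began, along the tool's axes at that moment, turning the shorter way round; what a row does not reach only later rows make up. The controller multiplies each number of a shift by 300 mm and each number of a turn by pi rad. A row lasts 1/8 s, in which the tool goes at most 62.5 mm and 10.7 degrees, less where a joint would pass 70% of its speed; a pose out of reach is approached as far as the arm can. A call with a number of a shift or a turn outside -1 to 1 is refused whole. A call with a gripper value outside its range is refused whole. The fingers move at their own pace and stop on an object; "grip_force" is the grip in N (left out, the last holds). Time passes only in rows, so rows that repeat a pose let the fingers close. It gives the time, the measured TCP pose, the force and the opening at its end, in the units of the state.
- ctrl.get_state(): the state, without advancing time (a new reading comes with each control period).
- ctrl.get_image(name): name is "scene" or "top" or "wrist"; returns a dict with "img" (400x640x3 uint8, blue, green, red), "camera_matrix" (3x3 intrinsics, pixels), "R" (3x3) and "t" (3): a world point X has camera coordinates R X + t. Camera axes: x right, y down, z forward; pixel columns grow to the right and rows downward; lengths in m; the calibration is good to about 2 mm. A picture is of the moment at which its call begins. There is no depth.
- ctrl.close_job(): hands the job in, once; it reports no verdict.
The state is a dict: "time": time; "joint_positions": joint angles; "qd": joint speeds; "joint_torque": joint torques, N m; "position": TCP position; "tool_rot": TCP orientation; "ft_force": force on the tool from outside, world axes, zero at the start; "torque": the same for the moment, N m; "grip_width": opening from 0.0 (shut) to 1.0 (fully open).
Only numpy, scipy, OpenCV 4.12 (cv2) and the standard library are available. Lean on these libraries where they do the work, as an engineer would, in place of code of your own. Each camera call takes 0.05 s, during which the arm holds its last target.

## Working session

There is one attempt and no reset: what is moved stays moved. The work goes in short steps, Python scripts to look and compute and a tool call to move; the robot and the scene stay as the last step left them, time stands still between calls to the robot, and variables do not carry over. Pictures are saved under pics/ and viewed, and the job is handed in when it is done.

Besides the shell and the picture viewer there is one more tool, called after ">>>" by a JSON object that holds its "op" and its "data", one argument or row to a line. drive_tool: Moves the arm, as the interface text tells. Its arguments: {"type":"object","properties":{"rows":{"type":"array"},"grip_force":{"type":"number"}},"required":["rows"]}

```bash
mkdir -p pics; ls; python3 - <<'E'
from bench import ctrl
import cv2,numpy as np
s=ctrl.get_state()
for k,v in s.items(): print(k,v)
for n in ["scene","top","wrist"]:
    d=ctrl.get_image(n); cv2.imwrite(f"pics/{n}0.png",d["img"]); np.savez(f"pics/{n}0.npz",**d)
    print(n,d["camera_matrix"].tolist(),d["R"].round(3).tolist(),d["t"])
E
```

```text
pics
time 0.0
joint_positions [ 1.25510129  0.32181001 -0.07005786  1.45168212  0.02263365  1.37077464
 -0.05691636]
qd [-1.60600999e-03 -4.31278697e-04  5.58964308e-04 -2.09287293e-03
  1.45402209e-03  2.14828961e-04  4.85013962e-05]
joint_torque [-2.33952642e-04 -4.91287494e+01 -4.03860155e-01 -3.12530851e+01
 -6.39660470e-02  4.35347459e-02  1.60704508e-04]
position [ 0.21026018 -0.61450151  0.23546614]
tool_rot [-2.55515701e+00  1.82609003e+00  2.53260169e-03]
ft_force [-0.07111772 -0.22254683 -0.45749882]
torque [0.03862954 0.00579033 0.04994155]
grip_width 0.9985083579198198
scene [[498.51396845746325, 0.0, 324.6084370818685], [0.0, 498.51396845746325, 192.09749343942454], [0.0, 0.0, 1.0]] [[0.703, 0.711, -0.015], [0.459, -0.469, -0.755], [-0.544, 0.523, -0.656]] [-0.39484525 -0.26312127  1.82364586]
top [[378.44928381696207, 0.0, 316.3283059787001], [0.0, 378.44928381696207, 197.2948772589687], [0.0, 0.0, 1.0]] [[-0.002, -0.999, -0.034], [-0.99, 0.007, -0.142], [0.143, 0.033, -0.989]] [-0.00879059  0.61090313  0.94012066]
wrist [[309.1750750053751, 0.0, 318.1874727718308], [0.0, 309.1750750053751, 201.56664183752432], [0.0, 0.0, 1.0]] [[0.324, -0.946, -0.002], [-0.909, -0.312, 0.276], [-0.261, -0.087, -0.961]] [-0.6487141  -0.03448358  0.3896953 ]
```

View pics/scene0.png

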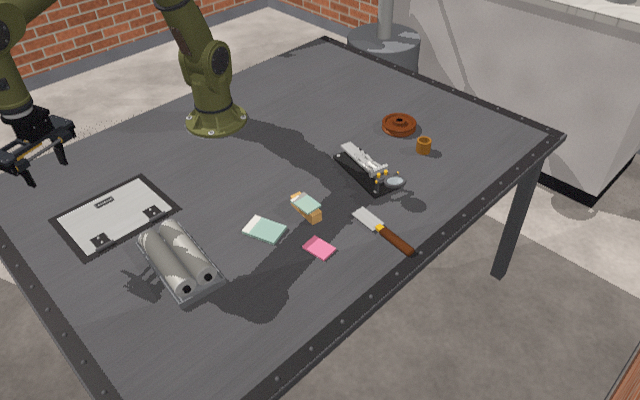

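View pics/top0.png

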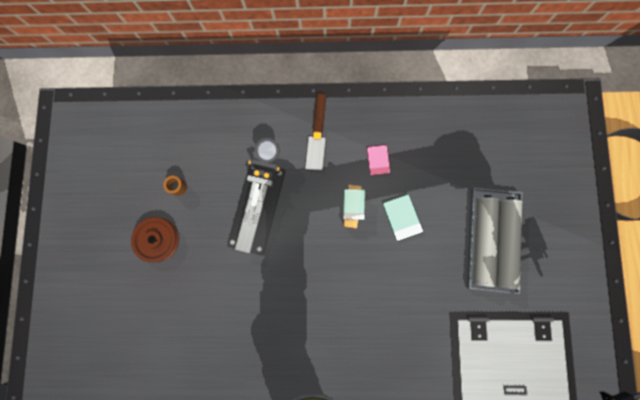

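View pics/wrist0.png

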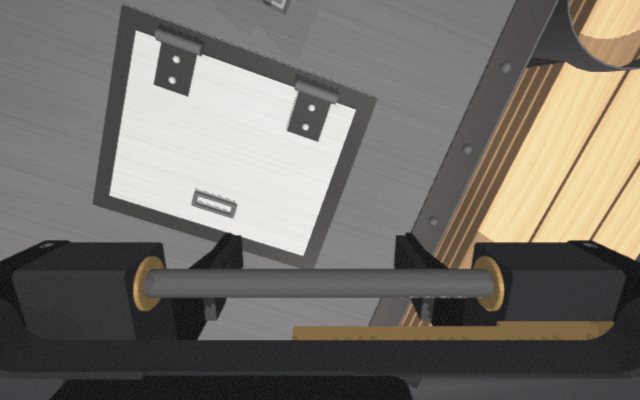

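```bash
python3 - <<'E'
import cv2,numpy as np
d=cv2.imread("pics/top0.png"); s=cv2.imread("pics/scene0.png")
a=cv2.resize(d[130:260,335:430],None,fx=4,fy=4,interpolation=cv2.INTER_CUBIC)
b=cv2.resize(d[130:260,215:310],None,fx=4,fy=4,interpolation=cv2.INTER_CUBIC)
cv2.imwrite("pics/crop1.png",np.hstack([a,b]))
cv2.imwrite("pics/crop2.png",cv2.resize(s[130:260,240:430],None,fx=4,fy=4,interpolation=cv2.INTER_CUBIC))
E
```

```text
(no output)
```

View pics/crop1.png

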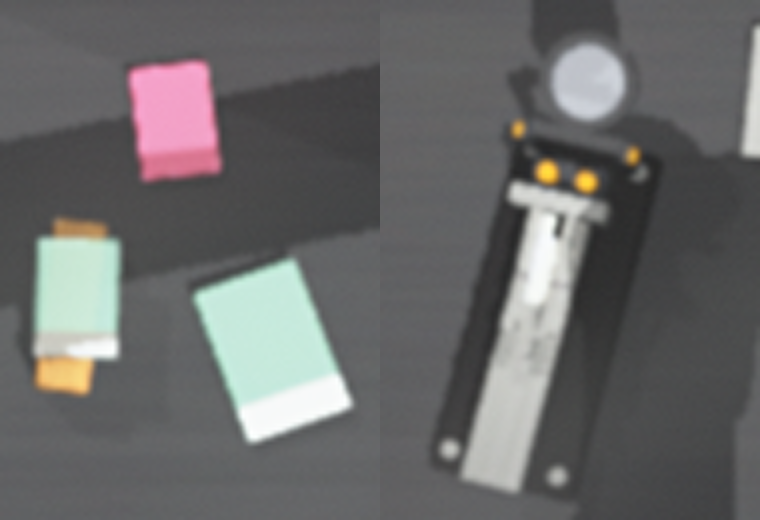

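View pics/crop2.png

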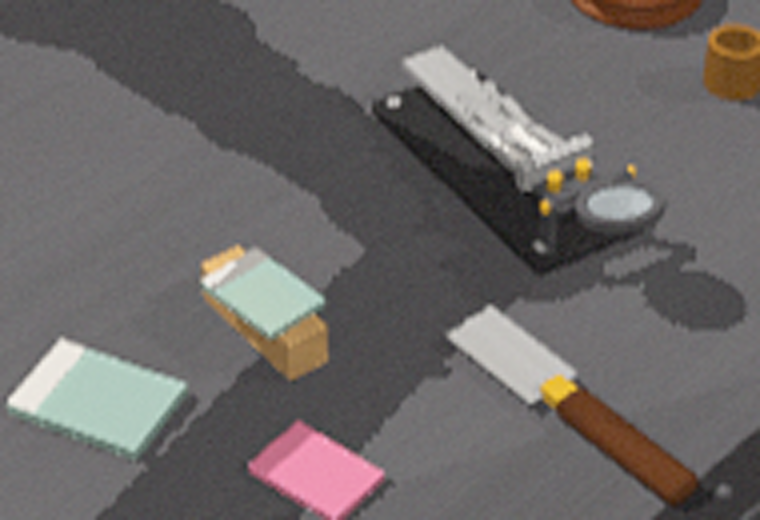

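```bash
cat > h.py <<'E'
import cv2,numpy as np
from scipy.spatial.transform import Rotation as Rn
def cast(d,uv,z):
    K,R,t=d["camera_matrix"],d["R"],d["t"]; uv=np.atleast_2d(uv).astype(float)
    r=(np.linalg.inv(K)@np.c_[uv,np.ones(len(uv))].T).T@R; C=-R.T@t
    return (C+r*((z-C[2])/r[:,2])[:,None])[:,:2]
def proj(d,X):
    c=d["R"]@np.asarray(X,float)+d["t"]; p=d["camera_matrix"]@c; return p[:2]/p[2]
def rect(d,mask,z):
    cs,_=cv2.findContours(mask,cv2.RETR_EXTERNAL,cv2.CHAIN_APPROX_NONE)
    c=max(cs,key=cv2.contourArea)[:,0,:]
    w=cast(d,c,z); return cv2.minAreaRect((w*1000).astype(np.float32)),c
E
python3 - <<'E'
from h import *
for n,box in(("top",[(335,180,375,235),(380,190,430,245),(232,170,290,256)]),("scene",[(285,185,325,225)])):
    d=dict(np.load(f"pics/{n}0.npz")); im=d["img"]; hsv=cv2.cvtColor(im,cv2.COLOR_BGR2HSV)
    print(n,"C",-d["R"].T@d["t"])
    for i,(x0,y0,x1,y1) in enumerate(box):
        g=((hsv[...,0]>60)&(hsv[...,0]<95)&(hsv[...,1]>30)&(hsv[...,2]>120)) | ((hsv[...,2]>140)&(hsv[...,1]<30))
        m=np.zeros(im.shape[:2],np.uint8); m[y0:y1,x0:x1]=g[y0:y1,x0:x1]*255
        z=[.044,.008,.042][i]
        r,c=rect(d,m,z); print(i,r,c.min(0),c.max(0)); print(cv2.boxPoints(r).round(0).tolist())
d=dict(np.load("pics/top0.npz"))
f=lambda x,y:(215+(x-380)/4-.375,130+y/4-.375)
P=np.array([f(*p) for p in [(462,478),(523,492),(524,232),(588,240)]])
print("stage pts",cast(d,P,.042))
print("fence top",cast(d,[f(510,185),f(608,208)],.064))
E
```

```text
top C [ 0.47051655 -0.0440816   1.01674862]
0 ((593.0624389648438, -107.77008056640625), (54.07181930541992, 78.22953796386719), 88.83672332763672) [343 189] [364 219]
[[553.0, -134.0], [632.0, -136.0], [633.0, -82.0], [555.0, -80.0]]
1 ((561.5342407226562, -238.82424926757812), (108.43022155761719, 75.54962921142578), 19.524614334106445) [383 194] [422 240]
[[498.0, -221.0], [523.0, -293.0], [625.0, -256.0], [600.0, -185.0]]
2 ((570.8280639648438, 165.41073608398438), (60.15484619140625, 195.55226135253906), 74.79273223876953) [236 176] [269 252]
[[469.0, 162.0], [657.0, 111.0], [673.0, 169.0], [484.0, 220.0]]
scene C [ 1.39023359 -0.79682821  0.99153172]
0 ((596.1148681640625, -110.77519989013672), (57.39094543457031, 80.48497772216797), 87.05374145507812) [290 192] [320 213]
[[554.0, -137.0], [635.0, -142.0], [638.0, -84.0], [557.0, -80.0]]
stage pts [[0.47793424 0.19758957]
 [0.4689352  0.15791953]
 [0.6380216  0.16107871]
 [0.63235755 0.11871758]]
fence top [[0.66508596 0.16623634]
 [0.64944287 0.10246757]]
```

```bash
cat >> h.py <<'E'
def plan(target,jawdir_deg,s=None):
    """target TCP world; jaw (tool x) direction angle in world deg (mod 180). prints scaled numbers"""
    from bench import ctrl
    s=s or ctrl.get_state(); T=Rn.from_rotvec(s["tool_rot"]).as_matrix()
    sh=T.T@(np.array(target)-s["position"])
    cur=np.degrees(np.arctan2(T[1,0],T[0,0]))
    dy=(jawdir_deg-cur+90)%180-90
    # tool z down: positive spin about tool z = negative world yaw
    print("t",s["time"],"pos",s["position"].round(4),"jaw",round(cur,2),"tilt z",T[:,2].round(4),"F",s["ft_force"].round(2),"w",round(s["grip_width"],3))
    print("shift scaled",(sh/0.3).round(4),"spin scaled",round(-dy/180,4),"(deg world yaw",round(dy,2),")")
E
python3 - <<'E'
from h import *
plan([0.55,-0.108,0.24],90-1.2)
E
```

```text
t 0.15 pos [ 0.2103 -0.6146  0.2357] jaw -71.1 tilt z [-5.0e-04  1.3e-03 -1.0e+00] F [ 0.16  0.26 -0.29] w 1.0
shift scaled [-1.2311 -1.6181 -0.0126] spin scaled 0.1116 (deg world yaw -20.1 )
```

>>> {"op": "drive_tool", "data": {
  "rows": [
    [[-0.62,-0.81,0,0.11,0],[-0.62,-0.81,0,0.11,0],[-0.62,-0.81,0,0.11,0],[-0.62,-0.81,0,0.11,0],[-0.62,-0.81,0,0.11,0],[-0.62,-0.81,0,0.11,0]]
  ]
}}

```text
time: 0.9
position: [0.3836, -0.3553, 0.2367]
tool_rot: [-2.213, 2.227, -0.0]
ft_force: [-0.6, 0.5, -0.4]
grip_width: 0.998
```

```bash
python3 - <<'E'
from h import *
plan([0.55,-0.108,0.24],90-1.2)
E
```

```text
t 0.9 pos [ 0.3836 -0.3553  0.2367] jaw -90.36 tilt z [ 0.0012  0.0011 -1.    ] F [-0.64  0.49 -0.39] w 0.998
shift scaled [-0.8279 -0.5495 -0.0093] spin scaled 0.0047 (deg world yaw -0.84 )
```

>>> {"op": "drive_tool", "data": {
  "rows": [
    [[-0.79,-0.52,0,0.005,0],[-0.79,-0.52,0,0.005,0],[-0.79,-0.52,0,0.005,0],[-0.79,-0.52,0,0.005,0],[-0.79,-0.52,0,0.005,0],[-0.79,-0.52,0,0.005,0],[-0.79,-0.52,0,0.005,0]]
  ]
}}

```text
time: 1.78
position: [0.5392, -0.1277, 0.2361]
tool_rot: [2.183, -2.257, -0.0]
ft_force: [-0.5, 0.1, 0.4]
grip_width: 1.002
```

```bash
python3 - <<'E'
from h import *
from bench import ctrl
d=ctrl.get_image("wrist"); cv2.imwrite("pics/w1.png",d["img"]); np.savez("pics/w1.npz",**d)
plan([0.593,-0.108,0.1],90-1.2)
E
```

```text
t 1.825 pos [ 0.5391 -0.1281  0.2362] jaw -91.98 tilt z [-1.e-03 -9.e-04 -1.e+00] F [-0.39  0.11  0.11] w 0.996
shift scaled [-0.0734 -0.1778  0.4537] spin scaled -0.0043 (deg world yaw 0.78 )
```

View pics/w1.png

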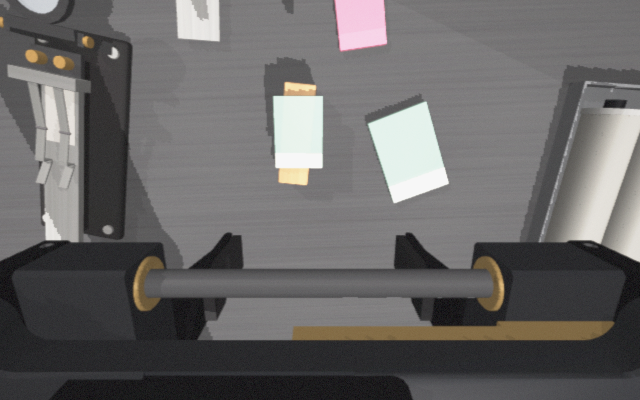

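```bash
cat >> h.py <<'E'
def plate(d,box,z):
    im=d["img"];hsv=cv2.cvtColor(im,cv2.COLOR_BGR2HSV);x0,y0,x1,y1=box
    g=((hsv[...,0]>60)&(hsv[...,0]<95)&(hsv[...,1]>20)&(hsv[...,2]>150))|((hsv[...,2]>190)&(hsv[...,1]<30))
    m=np.zeros(im.shape[:2],np.uint8); m[y0:y1,x0:x1]=g[y0:y1,x0:x1]*255
    return rect(d,m,z)
E
python3 - <<'E'
from h import *
d=dict(np.load("pics/w1.npz")); print(-d["R"].T@d["t"])
r,c=plate(d,(260,85,335,180),.044); print(r,c.min(0),c.max(0)); print(cv2.boxPoints(r).round(1).tolist())
cv2.imwrite("pics/c3.png",cv2.resize(d["img"][60:250,0:150],None,fx=3,fy=3,interpolation=cv2.INTER_CUBIC))
E
```

```text
[ 0.61365096 -0.13039746  0.38296894]
((593.6793823242188, -107.92237854003906), (52.059078216552734, 74.35769653320312), 88.07929229736328) [273  96] [322 167]
[[555.5999755859375, -132.6999969482422], [630.0, -135.1999969482422], [631.7000122070312, -83.19999694824219], [557.4000244140625, -80.69999694824219]]
```

View pics/c3.png

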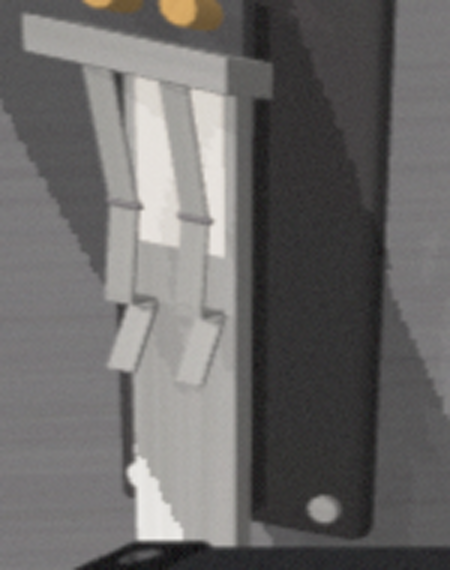

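>>> {"op": "drive_tool", "data": {
  "rows": [
    [[-0.073,-0.178,0.1,-0.003,0],[-0.073,-0.178,0.3,-0.003,0],[-0.073,-0.178,0.42,-0.003,0],[-0.073,-0.178,0.42,-0.003,0],[-0.073,-0.178,0.42,-0.003,0]]
  ]
}}

```text
time: 2.45
position: [0.5948, -0.107, 0.1124]
tool_rot: [-2.194, 2.247, -0.004]
ft_force: [1.1, 0.5, 0.5]
grip_width: 0.999
```

```bash
python3 - <<'E'
from h import *
plan([0.5935,-0.108,0.037],90-1.5)
E
```

```text
t 2.45 pos [ 0.5948 -0.107   0.1124] jaw -91.37 tilt z [ 0.0024 -0.0011 -1.    ] F [1.06 0.51 0.54] w 0.999
shift scaled [0.0031 0.0048 0.2512] spin scaled 0.0007 (deg world yaw -0.13 )
```

>>> {"op": "drive_tool", "data": {
  "rows": [
    [[0.003,0.004,0.15,0,0],[0.003,0.004,0.25,0,0],[0.003,0.004,0.25,0,0],[0.003,0.004,0.25,0,60],[0.003,0.004,0.25,0,255],[0.003,0.004,0.25,0,255],[0.003,0.004,0.25,0,255],[0.003,0.004,0.25,0,255],[0.003,0.004,0.25,0,255],[0.003,0.004,0.25,0,255],[0.003,0.004,0.25,0,255],[0.003,0.004,0.25,0,255]]
  ],
  "grip_force": 30
}}

```text
time: 3.95
position: [0.5929, -0.1067, 0.0359]
tool_rot: [-2.197, 2.246, -0.001]
ft_force: [-1.4, 0.4, 4.7]
grip_width: 0.588
```

```bash
python3 - <<'E'
from h import *
from bench import ctrl
d=ctrl.get_image("wrist"); cv2.imwrite("pics/w2.png",d["img"]); np.savez("pics/w2.npz",**d)
plan([0.5935,-0.108,0.15],90-1.5)
E
```

```text
t 4.0 pos [ 0.593  -0.1066  0.036 ] jaw -91.26 tilt z [ 4.e-04 -4.e-04 -1.e+00] F [-1.58 -1.32  5.49] w 0.592
shift scaled [ 0.0047 -0.0021 -0.3801] spin scaled 0.0013 (deg world yaw -0.24 )
```

View pics/w2.png

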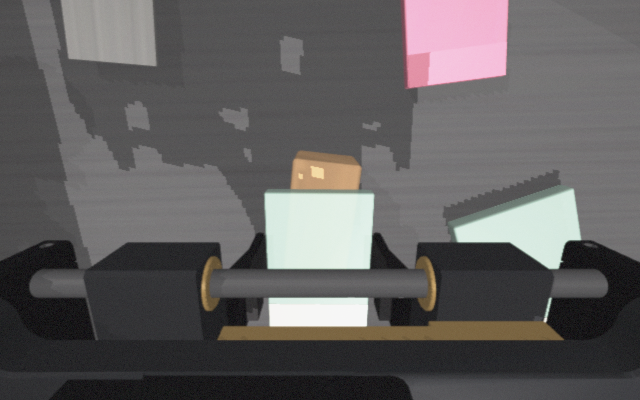

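>>> {"op": "drive_tool", "data": {
  "rows": [
    [[0.0,0,-0.05,0,255],[0.0,0,-0.2,0,255],[0.0,0,-0.38,0,255],[0.0,0,-0.38,0,255],[0.0,0,-0.38,0,255]]
  ]
}}

```text
time: 4.62
position: [0.5922, -0.1064, 0.1493]
tool_rot: [2.197, -2.245, -0.0]
ft_force: [-0.4, 0.2, -0.2]
grip_width: 0.589
```

```bash
python3 - <<'E'
from h import *
plan([0.4974-.015,.1723+.004,0.15],90-13.1)
E
```

```text
t 4.625 pos [ 0.5922 -0.1064  0.1493] jaw -91.26 tilt z [-6.e-04 -2.e-04 -1.e+00] F [-0.44  0.17 -0.23] w 0.589
shift scaled [-0.9342  0.3867 -0.0022] spin scaled 0.0658 (deg world yaw -11.84 )
```

>>> {"op": "drive_tool", "data": {
  "rows": [
    [[-0.15,0.06,0,0.01,255],[-0.3,0.12,0,0.03,255],[-0.5,0.2,0,0.04,255],[-0.65,0.27,0,0.05,255],[-0.8,0.33,0,0.066,255],[-0.9,0.37,0,0.066,255],[-0.934,0.387,0,0.066,255],[-0.934,0.387,0,0.066,255],[-0.934,0.387,0,0.066,255],[-0.934,0.387,0,0.066,255]]
  ]
}}

```text
time: 5.88
position: [0.4834, 0.1746, 0.1493]
tool_rot: [1.949, -2.463, 0.0]
ft_force: [-0.2, 0.9, 0.2]
grip_width: 0.593
```

```bash
python3 - <<'E'
from h import *
from bench import ctrl
for n in ("wrist","top"):
    d=ctrl.get_image(n); cv2.imwrite(f"pics/{n}3.png",d["img"]); np.savez(f"pics/{n}3.npz",**d)
plan([0.4974,.1723,0.15],90-13.1)
E
```

```text
t 5.975 pos [0.4832 0.1752 0.1494] jaw -103.25 tilt z [-1.e-04 -2.e-04 -1.e+00] F [-0.06  0.43  0.22] w 0.591
shift scaled [-0.0014 -0.0483 -0.0019] spin scaled -0.0008 (deg world yaw 0.15 )
```

View pics/wrist3.png

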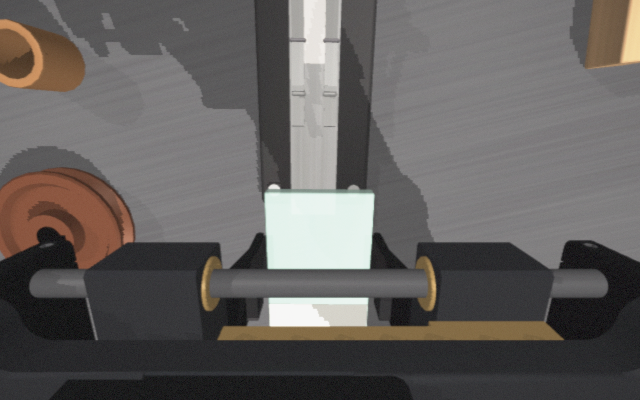

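```bash
python3 - <<'E'
from h import *
d=dict(np.load("pics/wrist3.npz"));im=d["img"]
cv2.imwrite("pics/c4.png",cv2.resize(im[0:200,240:400],None,fx=3,fy=3,interpolation=cv2.INTER_CUBIC))
v=im.max(2).astype(int)
L=[];R=[]
for r in range(85,185,8):
    g=v[r]>120; c=np.flatnonzero(g[270:360])+270
    print(r,c.min(),c.max(),v[r,c.min()-2:c.min()+2],v[r,c.max()-1:c.max()+3])
    L.append((c.min()-.5,r));R.append((c.max()+.5,r))
L=cast(d,L,.042);R=cast(d,R,.042)
for E in (L,R):
    p=np.polyfit(E[:,0],E[:,1],1); print("yaw",np.degrees(np.arctan(p[0])),"y at x=.48",np.polyval(p,.48),np.polyval(p,.6),"resid",np.abs(np.polyval(p,E[:,0])-E[:,1]).max(),E[0],E[-1])
E
```

```text
85 290 338 [ 69 112 162 185] [196 167  98  67]
93 290 338 [ 67 108 158 175] [177 161  83  66]
101 290 338 [ 69  93 148 183] [169 130  74  62]
109 290 337 [ 65  98 145 180] [179 158 114  72]
117 290 337 [ 67  93 146 178] [178 153  94  63]
125 290 337 [ 62  81 131 170] [184 149  76  60]
133 290 337 [ 65  83 131 179] [174 133  73  56]
141 290 336 [ 66  81 130 177] [185 165 112  67]
149 290 336 [ 63  72 123 175] [185 157  94  60]
157 291 336 [ 68 119 173 181] [181 153  80  61]
165 291 336 [ 68 106 160 179] [172 134  69  57]
173 291 336 [ 66 105 156 181] [168 129  71  56]
181 291 335 [ 67 103 157 178] [180 164 109  60]
yaw -14.00729481647792 y at x=.48 0.19929670054659077 0.16936111169957763 resid 0.00042896908021183844 [0.58085545 0.17389785] [0.5074795  0.19236864]
yaw -14.009895478992208 y at x=.48 0.16002377256098196 0.1300823978679366 resid 0.00039371450705824595 [0.57215483 0.13708823] [0.49879329 0.15560406]
```

View pics/c4.png

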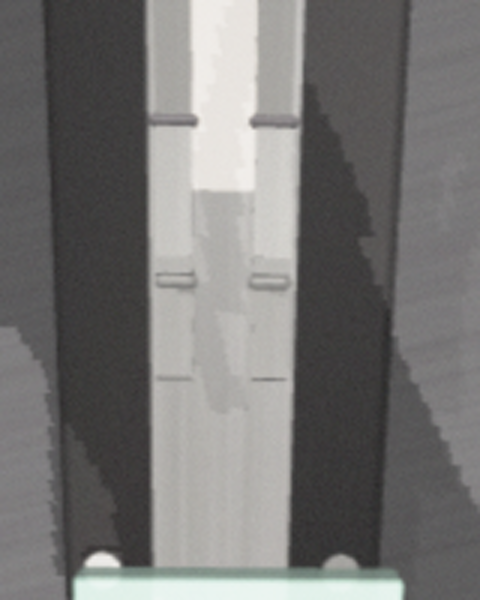

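View pics/top3.png

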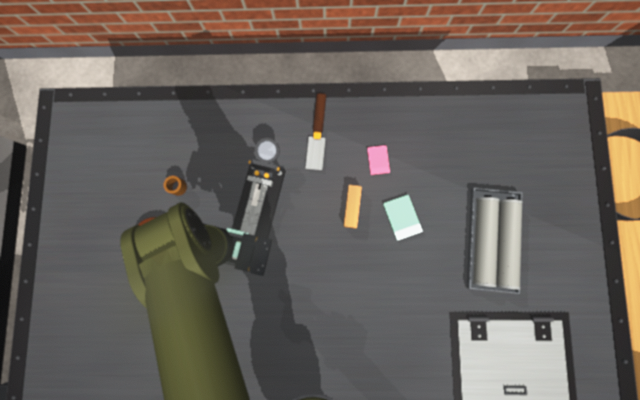

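```bash
python3 - <<'E'
from h import *
d=dict(np.load("pics/wrist3.npz"));s=-14.0*np.pi/180; u=np.array([np.cos(s),np.sin(s)])
print("lip proj", [p@u for p in cast(d,[(298,126.2),(330,126.2)],.054)],"bead",[p@u for p in cast(d,[(298,93),(330,93)],.0435)])
r,c=plate(d,(255,185,385,265),.1573); print("plate",r,c.min(0),c.max(0))
b=cv2.boxPoints(r)/1000; 
# left/right edges over rows
im=d["img"].astype(int);hsv=cv2.cvtColor(d["img"],cv2.COLOR_BGR2HSV)
g=(hsv[...,0]>60)&(hsv[...,0]<95)&(hsv[...,1]>15)&(hsv[...,2]>150)
for r_ in (200,210,220,228):
    q=np.flatnonzero(g[r_,250:390])+250; w=cast(d,[(q.min(),r_),(q.max(),r_)],.1573); print(r_,q.min(),q.max(),w.tolist(),np.linalg.norm(w[0]-w[1]))
    m=w.mean(0); print(" lateral vs stage line (left +):",(m[1]-(.17966-.2493*(m[0]-.48)))*np.cos(s))
print("nose proj",cast(d,[(300,192)],.1573)@u,"tool pos proj",np.array([.4832,.1752])@u, "tool lateral",(.1752-(.17966-.2493*(.4832-.48)))*np.cos(s))
# open end from top0, row where stage ends
t=dict(np.load("pics/top0.npz")); print("open end top cam",cast(t,[(235.1,249.1),(250.4,252.6)],.042)@u)
print("fence top cam",cast(t,[(215+130/4-.4,130+185/4-.4),(215+228/4-.4,130+208/4-.4)],.064)@u)
E
```

```text
lip proj [np.float64(0.49118089620227795), np.float64(0.4914801880890937)] bead [np.float64(0.515689016326347), np.float64(0.5159917366045619)]
plate ((503.8381652832031, 169.03045654296875), (51.42655944824219, 37.80736541748047), 76.70728302001953) [264 190] [374 264]
200 264 373 [[0.5234365413344768, 0.19066931184275754], [0.5117375810135723, 0.14114847262878327]] 0.050883977724293435
 lateral vs stage line (left +): -0.004250529285459327
210 265 373 [[0.5186182000335173, 0.19156730165883973], [0.5069185936197819, 0.14204118522027742]] 0.05088926212593725
 lateral vs stage line (left +): -0.004547383323965852
220 265 372 [[0.513818123033038, 0.19294523611847408], [0.5021178323191123, 0.14341363210226468]] 0.05089476003685395
 lateral vs stage line (left +): -0.004374237761467177
228 265 372 [[0.5099122142923836, 0.19406648610038002], [0.4981232354700815, 0.1441573085497833]] 0.051282609386123064
 lateral vs stage line (left +): -0.004425018001075512
nose proj [0.46582081] tool pos proj 0.4264621788274997 tool lateral -0.0035534558205969893
open end top cam [0.41598217 0.41687832]
fence top cam [0.60516214 0.60541058]
```

```bash
python3 - <<'E'
from h import *
plan([.5012,.1752,0.060],90-13.9)
E
```

```text
t 5.975 pos [0.4832 0.1752 0.1494] jaw -103.25 tilt z [-1.e-04 -2.e-04 -1.e+00] F [-0.06  0.43  0.22] w 0.591
shift scaled [-0.0138 -0.0584  0.2981] spin scaled 0.0036 (deg world yaw -0.65 )
```

>>> {"op": "drive_tool", "data": {
  "rows": [
    [[-0.014,-0.058,0.03,0.004,255],[-0.014,-0.058,0.13,0.004,255],[-0.014,-0.058,0.22,0.004,255],[-0.014,-0.058,0.28,0.004,255],[-0.014,-0.058,0.298,0.004,255],[-0.014,-0.058,0.298,0.004,255],[-0.014,-0.058,0.298,0.004,255],[-0.014,-0.058,0.298,0.004,255]]
  ]
}}

```text
time: 6.98
position: [0.5013, 0.1765, 0.061]
tool_rot: [-1.936, 2.472, -0.001]
ft_force: [-0.3, 0.8, -0.7]
grip_width: 0.594
```

```bash
python3 - <<'E'
from h import *
from bench import ctrl
d=ctrl.get_image("wrist"); cv2.imwrite("pics/w4.png",d["img"]); np.savez("pics/w4.npz",**d)
plan([.5012,.1752,0.042],90-13.9)
im=d["img"];hsv=cv2.cvtColor(im,cv2.COLOR_BGR2HSV);v=im.max(2).astype(int)
L=[];R=[]
for r in range(60,180,10):
    c=np.flatnonzero(v[r,270:370]>120)+270; L.append((c.min()-.3,r));R.append((c.max()+.3,r))
L=cast(d,L,.042);R=cast(d,R,.042);M=(L+R)/2
p=np.polyfit(M[:,0],M[:,1],1);print("stage yaw",np.degrees(np.arctan(p[0])),"y@.48",np.polyval(p,.48),"width",np.linalg.norm(L-R,axis=1).round(4))
g=(hsv[...,0]>60)&(hsv[...,0]<95)&(hsv[...,1]>15)&(hsv[...,2]>150)
for r_ in (200,210,220,230):
    q=np.flatnonzero(g[r_,250:390])+250; w=cast(d,[(q.min(),r_),(q.max(),r_)],.068); m=w.mean(0)
    e=w[0]-w[1];print(r_,q.min(),q.max(),np.degrees(np.arctan2(-e[0],e[1])),"lat",(m[1]-np.polyval(p,m[0]))*.97)
E
```

```text
t 7.025 pos [0.5012 0.1765 0.0608] jaw -103.86 tilt z [ 0.0012  0.     -1.    ] F [ 0.2   0.06 -1.09] w 0.593
shift scaled [ 0.0041 -0.001   0.0626] spin scaled 0.0002 (deg world yaw -0.04 )
stage yaw -14.140890275433781 y@.48 0.1798173235115315 width [0.0378 0.0376 0.0375 0.0378 0.0381 0.0374 0.0377 0.0375 0.0378 0.0371
 0.0374 0.0378]
200 265 373 -13.847605841047116 lat 0.001290736910389778
210 265 373 -13.845027669425628 lat 0.0012638172466907594
220 266 372 -13.842401067077294 lat 0.0012361686610806884
230 266 372 -13.83972465642423 lat 0.0012082211320265312
```

View pics/w4.png

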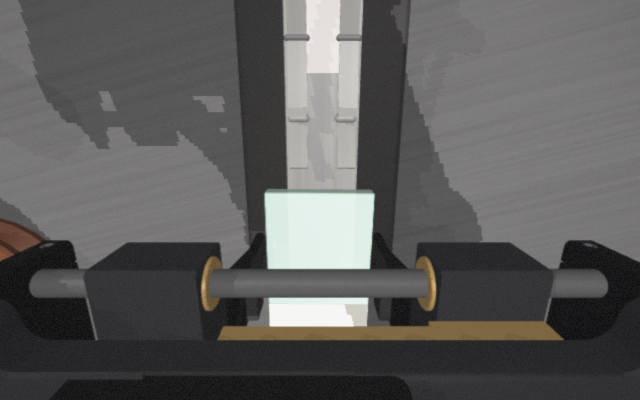

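>>> {"op": "drive_tool", "data": {
  "rows": [
    [[0.004,0,0.02,0.001,255],[0.004,0,0.035,0.001,255],[0.004,0,0.045,0.001,255],[0.004,0,0.05,0.001,255],[0.004,0,0.05,0.001,255]]
  ]
}}

```text
time: 7.65
position: [0.5004, 0.1752, 0.045]
tool_rot: [1.933, -2.476, -0.0]
ft_force: [0.7, 0.0, -1.0]
grip_width: 0.597
```

>>> {"op": "drive_tool", "data": {
  "rows": [
    [[0,0,0.003,0,255],[0,0,0.006,0,255],[0,0,0.008,0,255],[0,0,0.008,0,255]]
  ]
}}

```text
time: 8.15
position: [0.5004, 0.1752, 0.0427]
tool_rot: [1.933, -2.476, 0.0]
ft_force: [-0.2, 0.4, -1.4]
grip_width: 0.594
```

>>> {"op": "drive_tool", "data": {
  "rows": [
    [[0,0,0.002,0,255],[0,0,0.003,0,255],[0,0,0.003,0,255],[0,0,0.003,0,255]]
  ]
}}

```text
time: 8.65
position: [0.5005, 0.1752, 0.042]
tool_rot: [-1.933, 2.476, -0.0]
ft_force: [-0.7, -0.2, 1.4]
grip_width: 0.594
```

>>> {"op": "drive_tool", "data": {
  "rows": [
    [[0,0,0.002,0,255],[0,0,0.003,0,255],[0,0,0.003,0,255],[0,0,0.003,0,255]]
  ]
}}

```text
time: 9.15
position: [0.5008, 0.1753, 0.0419]
tool_rot: [-1.933, 2.476, -0.001]
ft_force: [-1.8, -0.2, 7.2]
grip_width: 0.594
```

>>> {"op": "drive_tool", "data": {
  "rows": [
    [[0,-0.007,-0.001,0,255],[0,-0.015,-0.001,0,255],[0,-0.025,-0.001,0,255],[0,-0.035,-0.001,0,255],[0,-0.045,-0.001,0,255],[0,-0.055,-0.001,0,255],[0,-0.06,-0.001,0,255]]
  ]
}}

```text
time: 10.02
position: [0.5183, 0.1714, 0.0419]
tool_rot: [-1.933, 2.475, -0.0]
ft_force: [-2.3, 0.9, 5.9]
grip_width: 0.595
```

```bash
python3 - <<'E'
from h import *
from bench import ctrl
plan([.5,.17,0.042],90-14.05)
E
```

```text
t 10.025 pos [0.5183 0.1714 0.0419] jaw -104.03 tilt z [ 7.e-04  6.e-04 -1.e+00] F [-2.29  0.86  5.86] w 0.595
shift scaled [ 0.0195  0.0581 -0.0003] spin scaled 0.0001 (deg world yaw -0.02 )
```

>>> {"op": "drive_tool", "data": {
  "rows": [
    [[0,-0.01,0,0,255],[0,-0.02,0,0,255],[0,-0.03,0,0,255],[0,-0.04,0,0,255],[0,-0.05,0,0,255],[0,-0.06,0,0,255],[0,-0.07,0,0,255],[0,-0.08,0,0,255]]
  ]
}}

```text
time: 11.02
position: [0.5403, 0.1664, 0.0419]
tool_rot: [1.934, -2.475, -0.002]
ft_force: [-4.3, 0.9, 8.5]
grip_width: 0.593
```

```bash
python3 - <<'E'
from h import *
from bench import ctrl
for n in ("wrist","scene"):
    d=ctrl.get_image(n); cv2.imwrite(f"pics/{n}5.png",d["img"]); np.savez(f"pics/{n}5.npz",**d)
cv2.imwrite("pics/s5c.png",cv2.resize(d["img"][110:220,310:430],None,fx=5,fy=5,interpolation=cv2.INTER_CUBIC))
plan([.5,.17,0.042],90-14.05)
E
```

```text
t 11.125 pos [0.5409 0.1662 0.0419] jaw -104.0 tilt z [-6.e-04  1.e-03 -1.e+00] F [-3.32  0.75  7.26] w 0.591
shift scaled [ 0.0208  0.1352 -0.0002] spin scaled 0.0003 (deg world yaw -0.05 )
```

View pics/wrist5.png

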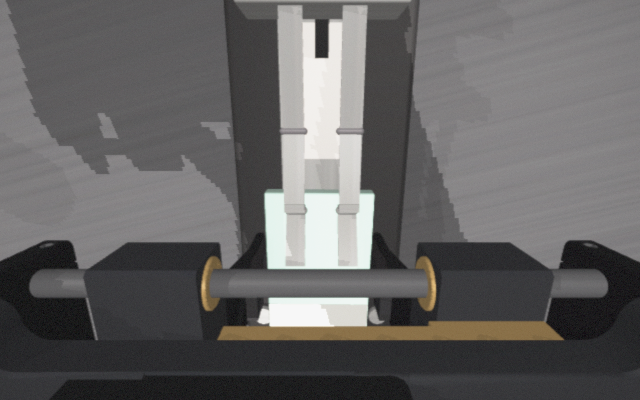

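View pics/s5c.png

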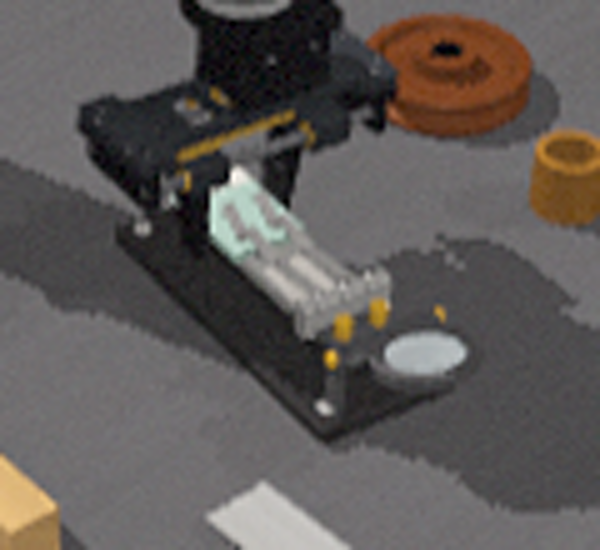

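>>> {"op": "drive_tool", "data": {
  "rows": [
    [[0,-0.012,0,0,255],[0,-0.025,0,0,255],[0,-0.038,0,0,255],[0,-0.051,0,0,255],[0,-0.064,0,0,255],[0,-0.077,0,0,255],[0,-0.09,0,0,255],[0,-0.103,0,0,255],[0,-0.116,0,0,255],[0,-0.129,0,0,255],[0,-0.142,0,0,255],[0,-0.155,0,0,255],[0,-0.168,0,0,255],[0,-0.18,0,0,255],[0,-0.18,0,0,255]]
  ]
}}

```text
time: 13.0
position: [0.5934, 0.153, 0.042]
tool_rot: [-1.934, 2.476, 0.002]
ft_force: [-2.7, 1.9, 6.2]
grip_width: 0.592
```

```bash
python3 - <<'E'
from h import *
from bench import ctrl
for n in ("wrist",):
    d=ctrl.get_image(n); cv2.imwrite(f"pics/{n}6.png",d["img"]); np.savez(f"pics/{n}6.npz",**d)
s=ctrl.get_state();u=np.array([.9703,-.2419,0]);print("proj",s["position"]@u,"F along",s["ft_force"]@u)
plan([.5,.17,0.042],90-14.05)
E
```

```text
proj 0.5387150116522041 F along -3.0813972927733793
t 13.05 pos [0.5933 0.153  0.0419] jaw -104.01 tilt z [-3.e-04  9.e-04 -1.e+00] F [-3.07  0.44  6.39] w 0.593
shift scaled [ 2.030e-02  3.156e-01 -1.000e-04] spin scaled 0.0002 (deg world yaw -0.04 )
```

View pics/wrist6.png

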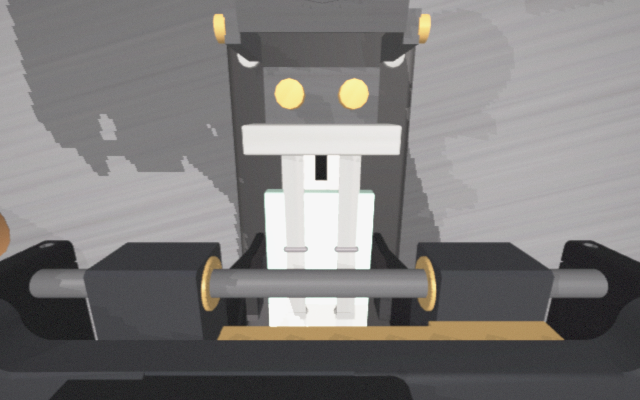

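>>> {"op": "drive_tool", "data": {
  "rows": [
    [[0,-0.007,0,0,255],[0,-0.014,0,0,255],[0,-0.021,0,0,255],[0,-0.028,0,0,255],[0,-0.035,0,0,255],[0,-0.04,0,0,255],[0,-0.04,0,0,255]]
  ]
}}

```text
time: 13.92
position: [0.6047, 0.1502, 0.0419]
tool_rot: [1.934, -2.475, -0.002]
ft_force: [-3.6, 1.0, 7.3]
grip_width: 0.595
```

>>> {"op": "drive_tool", "data": {
  "rows": [
    [[0,-0.002,0,0,255],[0,-0.004,0,0,255],[0,-0.006,0,0,255],[0,-0.006,0,0,255]]
  ]
}}

```text
time: 14.42
position: [0.6065, 0.1497, 0.0419]
tool_rot: [-1.934, 2.476, 0.002]
ft_force: [-2.7, -0.1, 7.2]
grip_width: 0.593
```

>>> {"op": "drive_tool", "data": {
  "rows": [
    [[0,-0.002,0,0,255],[0,-0.004,0,0,255],[0,-0.004,0,0,255]]
  ]
}}

```text
time: 14.8
position: [0.6078, 0.1493, 0.042]
tool_rot: [-1.934, 2.476, 0.001]
ft_force: [-2.9, 0.6, 7.3]
grip_width: 0.595
```

```bash
python3 - <<'E'
from h import *
from bench import ctrl
d=ctrl.get_image("wrist"); cv2.imwrite(f"pics/w7.png",d["img"])
s=ctrl.get_state();u=np.array([.9703,-.2419,0]);print("proj",s["position"]@u,"F along",s["ft_force"]@u)
E
```

```text
proj 0.5537124964825592 F along -3.8910620288327933
```

View pics/w7.png

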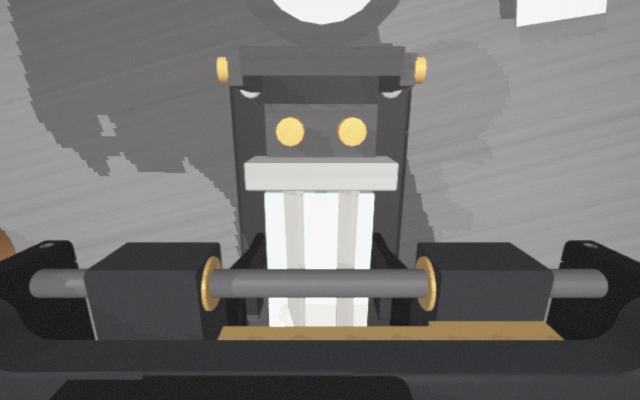

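>>> {"op": "drive_tool", "data": {
  "rows": [
    [[0,-0.002,0,0,255],[0,-0.003,0,0,255],[0,-0.003,0,0,255]]
  ]
}}

```text
time: 15.22
position: [0.6082, 0.1492, 0.0419]
tool_rot: [1.934, -2.475, -0.002]
ft_force: [-4.4, 1.2, 8.2]
grip_width: 0.597
```

>>> {"op": "drive_tool", "data": {
  "rows": [
    [[0,-0.002,0,0,255],[0,-0.003,0,0,255],[0,-0.003,0,0,255]]
  ]
}}

```text
time: 15.6
position: [0.61, 0.1486, 0.042]
tool_rot: [-1.933, 2.475, 0.0]
ft_force: [-2.5, 1.1, 6.3]
grip_width: 0.595
```

>>> {"op": "drive_tool", "data": {
  "rows": [
    [[0,-0.002,0,0,255],[0,-0.002,0,0,255]]
  ]
}}

```text
time: 15.85
position: [0.6101, 0.1486, 0.0419]
tool_rot: [1.934, -2.476, -0.001]
ft_force: [-2.6, -0.4, 6.5]
grip_width: 0.59
```

>>> {"op": "drive_tool", "data": {
  "rows": [
    [[0,-0.002,0,0,255],[0,-0.002,0,0,255]]
  ]
}}

```text
time: 16.1
position: [0.6106, 0.1485, 0.0419]
tool_rot: [1.934, -2.476, -0.002]
ft_force: [-3.6, 1.2, 8.0]
grip_width: 0.595
```

>>> {"op": "drive_tool", "data": {
  "rows": [
    [[0,-0.002,0,0,255],[0,-0.002,0,0,255]]
  ]
}}

```text
time: 16.35
position: [0.6112, 0.1484, 0.0419]
tool_rot: [1.934, -2.476, -0.001]
ft_force: [-4.1, 0.8, 8.2]
grip_width: 0.589
```

>>> {"op": "drive_tool", "data": {
  "rows": [
    [[0,-0.002,0,0,255],[0,-0.002,0,0,255]]
  ]
}}

```text
time: 16.6
position: [0.6118, 0.1482, 0.042]
tool_rot: [1.934, -2.476, -0.001]
ft_force: [-4.1, 1.4, 7.7]
grip_width: 0.596
```

```bash
python3 - <<'E'
from h import *
from bench import ctrl
d=ctrl.get_image("wrist"); cv2.imwrite(f"pics/w8.png",d["img"][120:400,150:490])
d=ctrl.get_image("scene"); cv2.imwrite("pics/s8c.png",cv2.resize(d["img"][110:220,310:430],None,fx=5,fy=5,interpolation=cv2.INTER_CUBIC))
s=ctrl.get_state();u=np.array([.9703,-.2419,0]);print(s["time"],"proj",s["position"]@u,"F along",s["ft_force"]@u,s["ft_force"])
E
```

```text
16.7 proj 0.5577334941269279 F along -3.490962850079636 [-3.36917512  0.91712373  7.78948223]
```

View pics/w8.png

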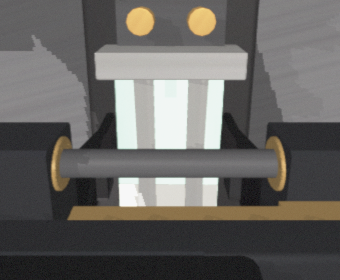

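View pics/s8c.png

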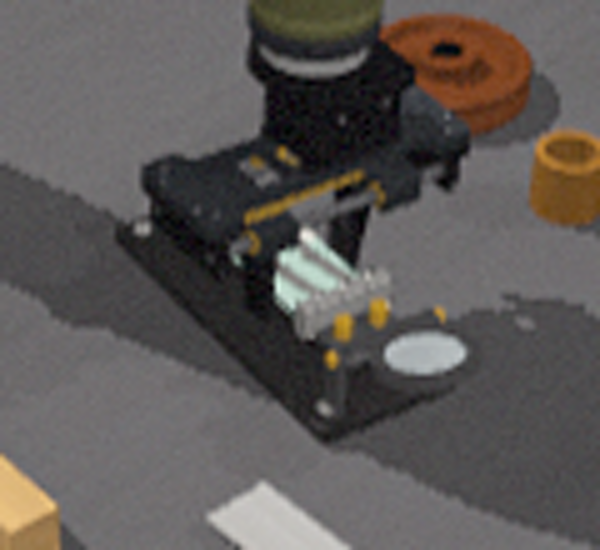

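>>> {"op": "drive_tool", "data": {
  "rows": [
    [[0,-0.002,0,0,255],[0,-0.002,0,0,255]]
  ]
}}

```text
time: 16.95
position: [0.6118, 0.1482, 0.0419]
tool_rot: [1.933, -2.475, -0.002]
ft_force: [-5.1, 1.6, 8.6]
grip_width: 0.591
```

>>> {"op": "drive_tool", "data": {
  "rows": [
    [[0,-0.002,0,0,255],[0,-0.002,0,0,255]]
  ]
}}

```text
time: 17.2
position: [0.6118, 0.1482, 0.0419]
tool_rot: [1.933, -2.474, -0.003]
ft_force: [-6.1, 0.1, 8.3]
grip_width: 0.589
```

>>> {"op": "drive_tool", "data": {
  "rows": [
    [[0,-0.002,0,0,255],[0,-0.002,0,0,255]]
  ]
}}

```text
time: 17.45
position: [0.6119, 0.1482, 0.0419]
tool_rot: [1.933, -2.473, -0.004]
ft_force: [-7.9, 0.9, 10.9]
grip_width: 0.592
```

>>> {"op": "drive_tool", "data": {
  "rows": [
    [[0,-0.002,0,0,255],[0,-0.002,0,0,255]]
  ]
}}

```text
time: 17.7
position: [0.6119, 0.1482, 0.0419]
tool_rot: [1.932, -2.472, -0.005]
ft_force: [-9.9, 1.3, 11.7]
grip_width: 0.592
```

>>> {"op": "drive_tool", "data": {
  "rows": [
    [[0,-0.002,-0.001,0,255],[0,-0.002,-0.001,0,255]]
  ]
}}

```text
time: 17.95
position: [0.6119, 0.1482, 0.0419]
tool_rot: [1.932, -2.471, -0.006]
ft_force: [-10.8, 0.6, 11.8]
grip_width: 0.589
```

>>> {"op": "drive_tool", "data": {
  "rows": [
    [[0,-0.002,-0.001,0,255],[0,-0.002,-0.001,0,255]]
  ]
}}

```text
time: 18.2
position: [0.6119, 0.1481, 0.0419]
tool_rot: [1.932, -2.47, -0.007]
ft_force: [-11.7, 1.0, 11.2]
grip_width: 0.597
```

```bash
python3 - <<'E'
from h import *
from bench import ctrl
d=ctrl.get_image("wrist"); cv2.imwrite(f"pics/w9.png",cv2.resize(d["img"][180:360,220:420],None,fx=4,fy=4))
s=ctrl.get_state();u=np.array([.9703,-.2419,0]);print(s["time"],"proj",s["position"]@u,"F along",s["ft_force"]@u,s["ft_force"])
plan([.5,.17,.042],76)
E
```

```text
18.25 proj 0.5578964555339765 F along -11.502141243616284 [-11.41625604   1.7567094   11.3573208 ]
t 18.25 pos [0.6119 0.1482 0.0419] jaw -103.95 tilt z [-7.3e-03  3.0e-04 -1.0e+00] F [-11.42   1.76  11.36] w 0.593
shift scaled [0.0194 0.3796 0.0025] spin scaled 0.0003 (deg world yaw -0.05 )
```

View pics/w9.png

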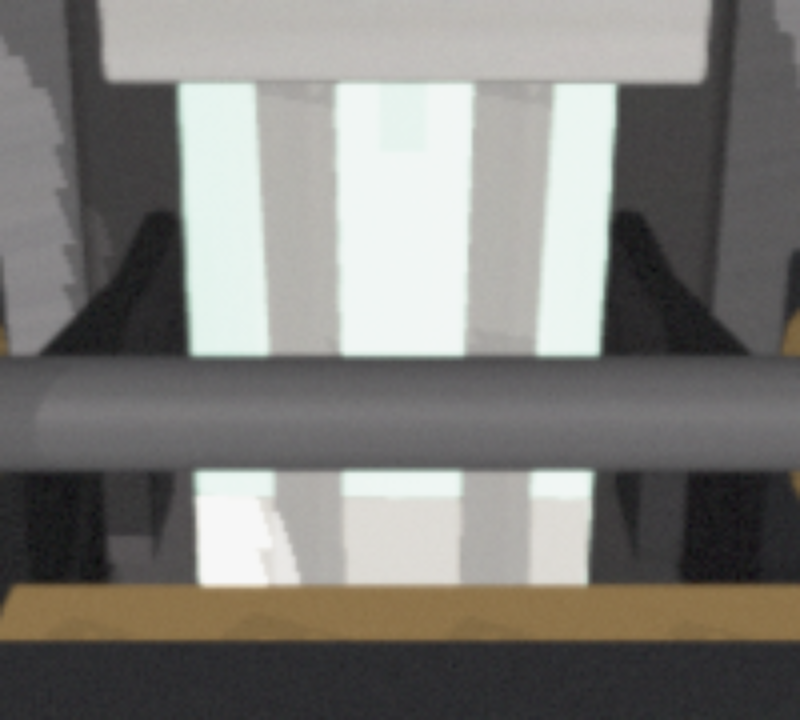

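>>> {"op": "drive_tool", "data": {
  "rows": [
    [[0,-0.002,0,0,255],[0,-0.002,0,0,255]]
  ]
}}

```text
time: 18.5
position: [0.612, 0.1482, 0.042]
tool_rot: [1.931, -2.47, -0.008]
ft_force: [-12.1, 1.2, 13.2]
grip_width: 0.595
```

>>> {"op": "drive_tool", "data": {
  "rows": [
    [[0,-0.002,0,0,255],[0,-0.002,0,0,255],[0,-0.002,0,0,255]]
  ]
}}

```text
time: 18.88
position: [0.612, 0.1482, 0.0419]
tool_rot: [1.931, -2.469, -0.009]
ft_force: [-13.5, 1.4, 14.1]
grip_width: 0.596
```

```bash
python3 - <<'E'
from h import *
from bench import ctrl
d=ctrl.get_image("scene"); cv2.imwrite("pics/s10c.png",cv2.resize(d["img"][130:200,330:400],None,fx=8,fy=8,interpolation=cv2.INTER_CUBIC))
s=ctrl.get_state();u=np.array([.9703,-.2419,0]);print(s["time"],"proj",s["position"]@u,"F along",s["ft_force"]@u,s["ft_force"],s["torque"])
E
```

```text
18.925 proj 0.5579630231077235 F along -13.252866554988303 [-13.50598981   0.61184226  13.81867868] [0.38795636 2.92752572 0.01016479]
```

View pics/s10c.png

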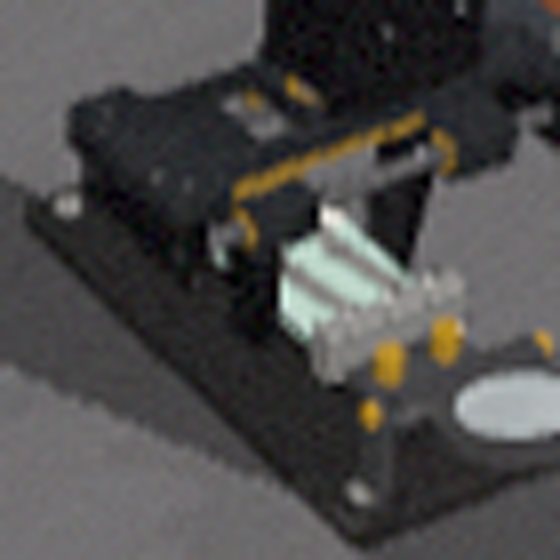

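>>> {"op": "drive_tool", "data": {
  "rows": [
    [[0,-0.002,0,0,255],[0,-0.003,0,0,255],[0,-0.003,0,0,255],[0,-0.003,0,0,255]]
  ]
}}

```text
time: 19.42
position: [0.612, 0.1482, 0.0419]
tool_rot: [1.931, -2.467, -0.011]
ft_force: [-16.6, 0.8, 14.8]
grip_width: 0.591
```

>>> {"op": "drive_tool", "data": {
  "rows": [
    [[0,0.003,0,0,255],[0,0.006,-0.001,0,255],[0,0.009,-0.001,0,255],[0,0.012,-0.001,0,255],[0,0.012,-0.001,0,255]]
  ]
}}

```text
time: 20.05
position: [0.6119, 0.1481, 0.042]
tool_rot: [1.933, -2.472, -0.005]
ft_force: [-6.4, 1.0, 6.1]
grip_width: 0.593
```

>>> {"op": "drive_tool", "data": {
  "rows": [
    [[0,0.003,-0.001,0,255],[0,0.006,-0.002,0,255],[0,0.006,-0.002,0,255]]
  ]
}}

```text
time: 20.42
position: [0.6117, 0.1477, 0.042]
tool_rot: [1.933, -2.475, -0.002]
ft_force: [-2.8, 2.4, -2.8]
grip_width: 0.592
```

>>> {"op": "drive_tool", "data": {
  "rows": [
    [[0,0,0,0,100],[0,0,0,0,80],[0,0,0,0,40],[0,0,0,0,0],[0,0,0,0,0],[0,0,0,0,0],[0,0,0,0,0]]
  ]
}}

```text
time: 21.3
position: [0.6125, 0.1471, 0.0427]
tool_rot: [1.933, -2.476, 0.0]
ft_force: [0.1, 0.3, -0.2]
grip_width: 1.0
```

```bash
python3 - <<'E'
from h import *
from bench import ctrl
d=ctrl.get_image("wrist"); cv2.imwrite(f"pics/w11.png",d["img"])
plan([.58,.17,.2],76)
E
```

```text
t 21.35 pos [0.6125 0.1472 0.0427] jaw -104.04 tilt z [-0.e+00 -1.e-04 -1.e+00] F [ 0.34 -0.95 -0.22] w 0.995
shift scaled [-0.0476  0.1234 -0.5243] spin scaled -0.0002 (deg world yaw 0.04 )
```

View pics/w11.png

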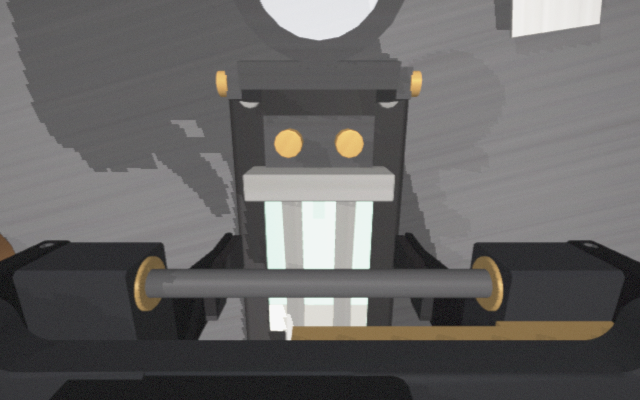

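>>> {"op": "drive_tool", "data": {
  "rows": [
    [[0,0,-0.08,0,0],[0,0,-0.2,0,0],[0,0.05,-0.35,0,0],[0,0.2,-0.4,0,0],[0,0.33,-0.4,0,0],[0,0.4,-0.4,0,0],[0,0.4,-0.4,0,0],[0,0.4,-0.4,0,0]]
  ]
}}

```text
time: 22.35
position: [0.4971, 0.1758, 0.1629]
tool_rot: [-1.932, 2.477, -0.001]
ft_force: [0.8, -1.3, 0.2]
grip_width: 1.002
```

```bash
python3 - <<'E'
from h import *
from bench import ctrl
d=ctrl.get_image("wrist"); cv2.imwrite(f"pics/w12.png",d["img"]); np.savez("pics/w12.npz",**d)
d=ctrl.get_image("scene"); cv2.imwrite("pics/s12c.png",cv2.resize(d["img"][130:200,330:400],None,fx=8,fy=8,interpolation=cv2.INTER_CUBIC))
plan([.58,.17,.2],76)
E
```

```text
t 22.45 pos [0.497  0.1758 0.1627] jaw -104.11 tilt z [ 1.e-04  4.e-04 -1.e+00] F [-0.16  0.07 -0.31] w 1.004
shift scaled [-0.0487 -0.2729 -0.1244] spin scaled -0.0006 (deg world yaw 0.11 )
```

View pics/w12.png

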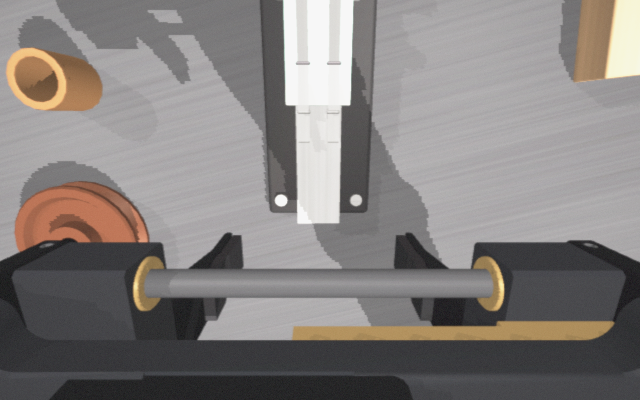

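View pics/s12c.png

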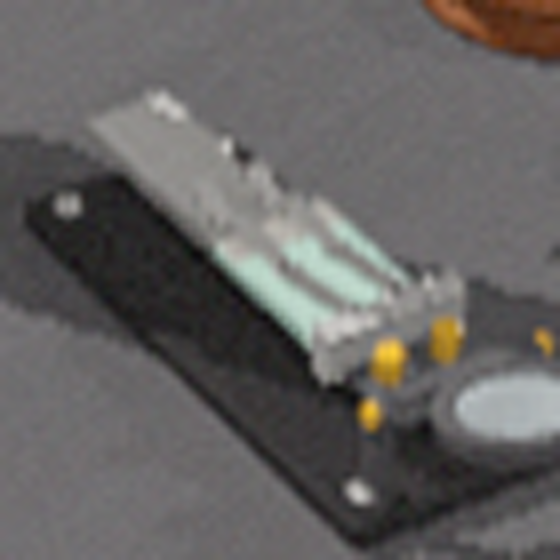

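```bash
python3 - <<'E'
from h import *
d=dict(np.load("pics/w12.npz"));im=d["img"]
cv2.imwrite("pics/c12.png",cv2.resize(im[0:160,260:380],None,fx=5,fy=5,interpolation=cv2.INTER_CUBIC)[:,:])
u=np.array([.9703,-.2419]);n=np.array([.2419,.9703])
for nm,p,z in (("tail",(318,105),.050),("beadL",(304,111.5),.0435),("beadR",(333,111.5),.0435),("lip rest z",(304,142),.054)):
    w=cast(d,[p],z)[0];print(nm,w@u,w@n)
v=im.max(2).astype(int);hsv=cv2.cvtColor(im,cv2.COLOR_BGR2HSV)
for r in (10,30,50,70,90,100):
    c=np.flatnonzero(v[r,270:375]>150)+270; w=cast(d,[(c.min()-.3,r),(c.max()+.3,r)],.05); print(r,c.min(),c.max(),(w@n).round(4),(w@n).mean().round(4))
for r in (150,170,190,210):
    c=np.flatnonzero(v[r,290:345]>150)+290; w=cast(d,[(c.min()-.3,r),(c.max()+.3,r)],.042); print("stage",r,(w@n).round(4),(w@n).mean().round(4))
E
```

```text
tail 0.5203201798981428 0.2904290786897746
beadL 0.5153608966686224 0.30203224415564506
beadR 0.5153226734513772 0.27803665188038496
lip rest z 0.49141019529303753 0.30189938510241904
10 283 353 [0.3165 0.2641] 0.2903
30 284 352 [0.3162 0.2644] 0.2903
50 284 352 [0.3167 0.2641] 0.2904
70 285 351 [0.3163 0.2644] 0.2904
90 285 374 [0.3168 0.2458] 0.2813
100 285 374 [0.317  0.2454] 0.2812
stage 150 [0.3097 0.2713] 0.2905
stage 170 [0.3092 0.2719] 0.2905
stage 190 [0.3096 0.2716] 0.2906
stage 210 [0.31   0.2713] 0.2906
```

View pics/c12.png

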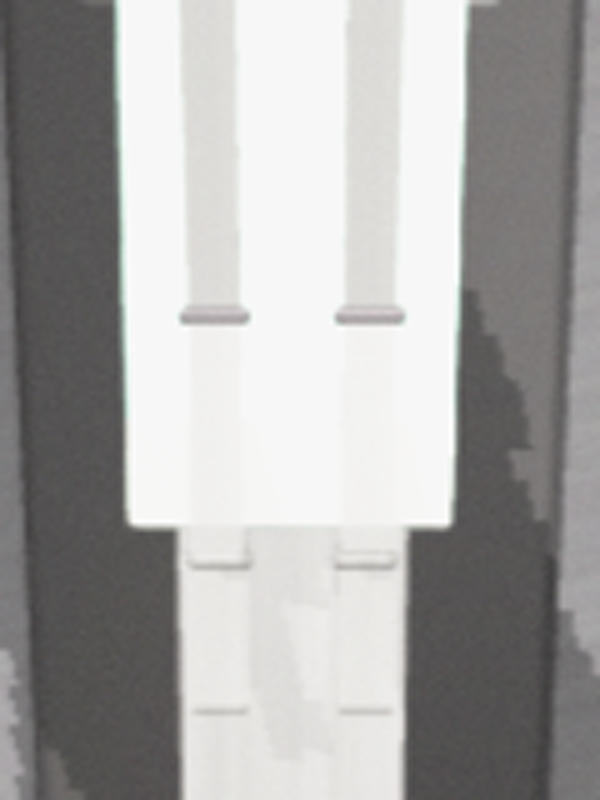

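```bash
python3 -c "
from bench import ctrl
print(ctrl.get_state()['time']); print(ctrl.close_job())"
```

```text
22.45
the job is handed in; nothing more can be done
None
```

The glass plate is on the stage, pushed home against the fence, with both clips snapped down behind it and the gripper clear. I handed the job in at about 22.5 s; it reported no verdict.

**Which plate:** I took the smaller green plate, the one lying on the timber offcut. I left the larger green plate on the bench and the pink one alone.

**Pushing home:** I laid the plate on the stage clear end first. Sliding under the clips it dragged with about 3 to 5 N. At the fence it stopped dead, and the push was then raised gently to a peak of about 16 N at the wrist. That is slightly over the recommended 10–15 N but well under the 25 N chip limit. I eased the push off before opening the gripper and moving away.

**Last checks, from the wrist camera:**
- **Clips:** the beads and lip ends sit where they were before insertion, and the beads are about 5 mm behind the tail. So both clips have snapped down.
- **Plate position:** it is about 0.2 mm off the stage centre line and square to it. Its nose is within about 1 mm of the estimated fence face.
- **Not measured:** I could not read the clip angles or the fence contact force directly. The first is inferred from the pictures, the second from the wrist force.
- **Bystanders:** I did not touch any of them. I did not measure their positions again at the end.

One reading disagreed: my first hand-picked points put the stand at -13°, while the wrist camera gave -14°. I used the wrist value.

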